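# Uncover the rotary stage and set it to 40 degrees

### The arm

A 6-joint arm with a two-finger parallel gripper is mounted at the origin on the work surface. World frame = base frame: x ahead of the robot, y to its left, z up, the work surface at z = 0. Lengths are in mm, angles in rad, forces in N, time in s.
With the tool pointing down it reaches from about 325 to 900 mm from the base axis. Payload 6.1 kg.
Tool frame: the origin (TCP) lies midway between the tips of the shut fingers; the grasp point (between the pads) lies robot.hold_point_z behind it (robot.hold_point_z is the distance from the TCP to the grasp point, in mm); x points along the fingers, z is the direction in which the jaws open and shut, and the axes are right-handed (so a half turn about x gives the same grasp; the last joint's range is limited). The gripper opens to 85 mm and grips with 20 to 120 N. Pads are 22 mm wide; open, the fingers measure 114 mm over their backs; the gripper's body (76 mm by 85 mm) begins 54 mm behind the grasp point. The pads swing forward as they close: fully open they stand 13 mm farther back than shut.
Start: joints at [-1.318, 0.22, 1.526, -0, 1.395, -0.126], TCP at [231.121, -580.688, 231.3] pointing down, gripper open.
Joint ranges: [-2.98, 2.98], [-0.91, 2.08], [0.09, 2.57], [-1.24, 4.39], [0.2, 2.65], [-2.68, 2.68]. Speed limits (rad/s): [2.57, 2.57, 3.01, 3.14, 3.14, 3.14].

### API

Orientations are given as a unit quaternion [x, y, z, w].
In Python, from rig import robot gives the robot as it stands.
- The arm moves only by the shell command python3 -m crank 'ROWS' [OPENING] [FORCE]. ROWS is a JSON object of lists of equal length, an entry for each row: "delta_pos": the shift along the tool's x, y, z in cm, a list of three; "turn": the turn, a rotation vector about the tool's x, y, z in rad, a list of three. A call has exactly 8 rows; each row shifts and turns the commanded pose from where the row before left it, along the tool's axes as they then stand; what a row does not reach is not made up. A row lasts 1/8 s, in which the tool goes at most 62.5 mm and 10.7 degrees, less where a joint would pass 70% of its speed; a pose out of reach is approached as far as the arm can. A call is refused whole if a number of a shift passes 6.25 or a number of a turn 0.188, either way. A call with a gripper value outside its range is refused whole. OPENING is the opening in per cent of the stroke, from 0 (shut) to 100 (fully open), set as the call begins (- or left out, the last holds). The fingers move at their own pace and stop on an object; FORCE is the grip in N (left out, the last holds). Time passes only in rows, so rows that do not move let the fingers close, or fill a call up. It gives the time, the measured TCP pose, the force and the opening at its end, in the units of the state.
- robot.sense(): the state, without advancing time (a new reading comes with each control period).
- robot.get_image(name): name is "side" or "top" or "wrist"; returns (picture, depth): 480x640x3 uint8, blue, green, red; 480x640 float32, mm along the optical axis (not along the pixel's ray), 0 where there is no reading.
- robot.camera_model(name): a dict with "fovy" (degrees; the focal length in pixels is half the picture's height over the tangent of half this angle, whatever the lens; pixels are square), "cx", "cy" (the principal point, pixels), "position" and "rotation" of the camera in the world; the wrist camera has in their place "T_tool_cam" (4x4, takes a point from camera to tool coordinates, whose origin is the TCP and whose axes are the tool frame's). Camera axes: x right, y down, z forward; pixel columns grow to the right and rows downward; lengths in mm; the calibration is good to about 2 mm. A picture is of the moment at which its call begins: read the wrist's pose just before it. camera_model takes no time and is no camera call.
- robot.hand_in(): hands the job in, once; it reports no verdict.
Trained networks look in the newest picture that a camera, given by its name, has taken for a name from the list of things; names that differ only in an ending like _2 or _b are one class to them, and where a whole thing is asked for, a point or a joint stands for the part that bears it (a point fixed in the world has none). Each returns a list of dicts, best first, with "score" (0 to 1); they miss things now and then, are a little off and sometimes report something else, mostly with a low value. They report only what shows in the picture. A call takes as long as a camera call. They do not tell look-alikes from the thing itself.
- robot.find_in(target, camera): "centre" ([row, column] in pixels, amid what is visible of it).
- robot.pinpoint(target, camera): "centre" ([row, column] in pixels: a listed point, or the origin of a listed thing).
The state is a dict: "time": time; "joint_positions": joint angles; "joint_velocities": joint speeds; "tau": joint torques, N m; "position": TCP position; "eef_rot": TCP orientation; "contact_force": force on the tool from outside, world axes, zero at the start; "wrist_torque": the same for the moment, N m; "opening": finger opening in mm.
Only numpy, scipy, OpenCV 4.12 (cv2) and the standard library are available. Lean on these libraries where they do the work, as an engineer would, in place of code of your own. Each camera call takes 0.05 s, during which the arm holds its last target.

### The job

Lift the green dust cover off the rotary stage and hang it by its loop handle on the hook of the stand, left hanging free and still. Then turn the stage's dial until its scale reads 40 degrees against the index line, and let go. Do not disturb the lens, the screwdriver or the white case.

Things in the scene. Friction and masses are not known exactly. Their poses are not given: they have to be found in the camera images.
- stage: rotary stage, fixed. Square aluminium base 130 x 130 x 14 mm; origin at the centre of its underside, on the dial's upright axis (z). On it turns a black dial 96 mm across, top 30 mm above the bench, with a blue grip bar. At the start the cover stands on the base, over dial and bar.
- index (a point): outer end of the index line, a black line on the base's top on the dial's +x side (stage frame), 48 to 66 mm from the axis.
- dial (a joint): scale reading at the index line, rad (40 deg = 0.698); grows counter-clockwise seen from above. White marks each 10 deg, long at 90, 180, 270, long red at 0; figures (not printed) run clockwise, so at reading A the red mark stands A counter-clockwise of the index. Starts at 60 to 125 deg; stops at -20 and 160. Turns with 0.06 N m, stays where left.
- dial_grip (a point): point on the dial's axis, 54 mm above the bench, inside the grip bar; turns with the dial, x axis to the red 0 mark. The blue upright grip bar is centred on the axis: 56 mm long (along x), 14 mm thick (y), from the dial's top (30 mm) to 70 mm above the bench; its end towards the 0 mark is red.
- cover: loose green dust cover, 130 to 250 g: round cap open below, 114 mm outside, 108 inside, 66 high (62 inside); origin: centre of its lower rim. Stands on the stage's base (14 mm above the bench); must rise 60 mm before it moves sideways. On top, in its y-z plane, a steel loop handle of 7 mm bar: legs at y = +-34 mm, crossbar (centre) 56 mm above the cap at its middle, 50 at the legs.
- cover_tab (a point): centre of the black finger tab on top of the loop's crossbar, 144.5 mm above the cover's lower rim; axes as the cover's. The tab is 24 mm (x) by 18 mm (y) by 42 mm high: 21 mm below to 21 mm above this point. Gripped by its y faces, the fingers keep clear of the hook.
- cover_loop (a point): underside of the loop's crossbar at its middle, 118.5 mm above the cover's lower rim, 26 mm under the tab's centre: it comes to lie on hook_seat. The opening under it is 52 mm high and 61 mm wide; the hook passes through it along the cover's x axis (either way round).
- hook: hook stand, fixed: grey base plate 14 mm high (x -40 to +130 mm, y -50 to +50 mm in this frame), steel post 16 mm thick at x = 90 mm, 196 mm high, and an 8 mm round steel arm from it towards -x. Origin on the bench straight under the hook's seat. A cover hung here clears the post by 25 mm and the plate by 50 mm.
- hook_seat (a point): top of the hook's arm at its lowest place, 184 mm above the bench; axes as the hook's. The arm rises 8 mm to the post at +x (90 mm off), and 14 mm to its free tip at -x, whose round end lies 38 mm off. The loop goes on over the tip, moving to +x.
- lens_center (a point): bystander: lens in a black ring on a post with a round foot (60 mm), 98 mm high; this point is half-way up. Leave alone.
- driver_grip (a point): bystander: screwdriver, 170 mm long, lying on the bench; point on its handle. Leave alone.
- case_center (a point): bystander: white optics case 90 x 70 x 36 mm; its centre. Leave alone.
Things that resemble listed ones, but are neither listed nor needed, are in the scene too. There is more than one size of the stage; the one meant has the size given above. Of the things that look like the cover, the larger one is meant.

How it is judged (in metres and radians):
On the way, in this order (a step that is already met when the one before it is completed fails the run):
1. the cover hangs by its loop on the hook, let go and still (distance between cover_loop and hook_seat below 0.015 m and contact force between cover and hook above 0.5 N and angle between cover_tab's own z axis and vertical below 0.2 rad and contact force between cover and the arm below 0.05 N and contact force between cover and the fingers below 0.05 N and linear speed of cover below 0.08 m/s), for 0.3 s.
2. the scale reads 40 degrees (within about 3), with the cover hanging (value of joint dial between 0.643 and 0.753 rad and distance between cover_loop and hook_seat below 0.015 m), for 0.2 s.
At the end, for the whole second after the job is handed in: the cover hangs still and upright (within 0.2 rad) from the hook, the underside of its crossbar within 15 mm of the hook's seat; the dial stands still and reads 0.698 rad (40 degrees) within 0.055 rad (all of step 2 and contact force between cover and hook above 0.5 N and angle between cover_tab's own z axis and vertical below 0.2 rad and contact force between cover and the arm below 0.05 N and contact force between cover and the fingers below 0.05 N and linear speed of cover below 0.08 m/s and velocity of joint dial between -0.03 and 0.03 rad/s); the robot touches nothing.
It fails at once if a bystander is moved more than 30 mm (distance of any of lens_center, driver_grip, case_center from where it was at the start of the episode above 0.03 m).
It also fails if it takes over 58 s, if anything falls off the work surface, if the arm or the gripper's body presses on something with over 40 N, if the wrist force passes 120 N, or if a joint passes its speed limit or range.

## Working session

There is one attempt and no reset: what is moved stays moved. The work goes in short steps, Python scripts to look and compute and a shell command to move; the robot and the scene stay as the last step left them, time stands still between calls to the robot, and variables do not carry over. Pictures are saved under pics/ and viewed, and the job is handed in when it is done.

```bash
mkdir -p pics; ls; cat > h.py <<'E'
import numpy as np, cv2, json
from rig import robot
from scipy.spatial.transform import Rotation as R
def cam(n,s=None):
    m=robot.camera_model(n); f=240/np.tan(np.radians(m['fovy'])/2)
    if n=='wrist':
        T=np.array(m['T_tool_cam']); s=s or robot.sense()
        Rt=R.from_quat(s['eef_rot']).as_matrix(); 
        return f,m['cx'],m['cy'],Rt@T[:3,:3],Rt@T[:3,3]+np.array(s['position'])
    return f,m['cx'],m['cy'],np.array(m['rotation']).reshape(3,3),np.array(m['position'])
def ray(c,r,k):
    f,cx,cy,Rm,p=c; return p,Rm@np.array([(k-cx)/f,(r-cy)/f,1])
def onz(c,r,k,z):
    p,d=ray(c,r,k); return p+d*(z-p[2])/d[2]
def pt(c,r,k,d):
    p,v=ray(c,r,k); return p+v*d
def proj(c,X):
    f,cx,cy,Rm,p=c; q=Rm.T@(np.array(X)-p); return cy+f*q[1]/q[2],cx+f*q[0]/q[2]
E
python3 - <<'E'
from h import *
print(robot.hold_point_z); print(robot.sense()['eef_rot'])
for n in ['top','side','wrist']:
    print(n,robot.camera_model(n))
for n in ['top','side']:
    im,d=robot.get_image(n); cv2.imwrite(f'pics/{n}0.png',im); np.save(f'pics/{n}0.npy',d)
    for t in ['stage','cover_tab','hook_seat','hook','lens_center','driver_grip','case_center']:
        try: print(n,t,[(np.round(x['centre']).tolist(),round(x['score'],2)) for x in robot.pinpoint(t,n)])
        except Exception as e: print(t,e)
print(robot.sense()['time'])
E
```

```text
pics
18.700000000000003
[ 0.39738946  0.58571026 -0.39648497  0.58465783]
top {'fovy': 50.49292609351225, 'cx': 321.72856636361405, 'cy': 235.94942019769, 'position': array([ 365.99610753,  115.07891284, 1101.81572407]), 'rotation': array([ 0.71261645, -0.69572106,  0.06791289, -0.05947971])}
side {'fovy': 42.43140121083608, 'cx': 313.55132851804484, 'cy': 237.11260489435986, 'position': array([ 176.48143794,  904.21534289, 1017.25006527]), 'rotation': array([-0.18677334,  0.90748926, -0.36697429,  0.08311941])}
wrist {'fovy': 68.89781947654521, 'cx': 316.94689374802067, 'cy': 233.77858750827278, 'T_tool_cam': array([[ 5.22713897e-04, -3.26574694e-01,  9.45171252e-01,
        -1.43078571e+02],
       [-6.38857985e-04, -9.45171298e-01, -3.26574356e-01,
         8.45638250e+01],
       [ 9.99999659e-01, -4.33125248e-04, -7.02689023e-04,
         5.43271749e-01],
       [ 0.00000000e+00,  0.00000000e+00,  0.00000000e+00,
         1.00000000e+00]])}
top stage [([167.0, 188.0], 0.72), ([358.0, 268.0], 0.59), ([321.0, 371.0], 0.55)]
top cover_tab [([319.0, 174.0], 0.85), ([265.0, 246.0], 0.66), ([254.0, 161.0], 0.15)]
top hook_seat [([207.0, 464.0], 0.98)]
top hook [([225.0, 439.0], 0.75)]
top lens_center [([139.0, 384.0], 0.86)]
top driver_grip [([321.0, 373.0], 0.91)]
top case_center [([256.0, 158.0], 0.91)]
side stage [([355.0, 165.0], 0.95), ([351.0, 402.0], 0.71), ([280.0, 309.0], 0.25)]
side cover_tab [([283.0, 308.0], 0.81), ([386.0, 332.0], 0.66)]
side hook_seat [([131.0, 338.0], 0.96)]
side hook [([194.0, 334.0], 0.75)]
side lens_center [([194.0, 242.0], 0.88)]
side driver_grip [([254.0, 398.0], 0.75)]
side case_center [([410.0, 247.0], 0.73)]
0.8
```

```bash
sed -i "s/np.array(m\['rotation'\]).reshape(3,3)/R.from_quat(m['rotation']).as_matrix()/" h.py
```

```text
(no output)
```

View pics/top0.png

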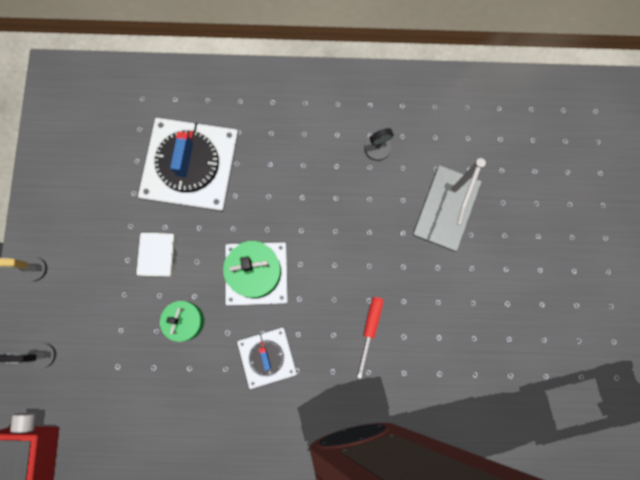

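View pics/side0.png

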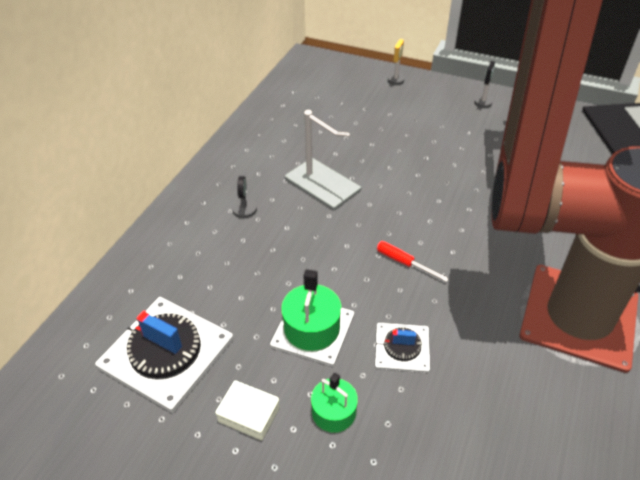

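The larger green cover is at top (265,248) and side (283,308), standing on a white base. The look-alikes are:
- a small cover at top (321,180)
- a big open stage at top (165,188)
- a small open stage at top (358,267)

The hook tip and arm are at top (162–222, 460–482). Next I measure them and check in a crop.

```bash
python3 - <<'E'
from h import *
for n in ['top','side']:
    im=cv2.imread(f'pics/{n}0.png'); d=np.load(f'pics/{n}0.npy'); c=cam(n)
    f,cx,cy,Rm,p=c
    rr,kk=np.mgrid[:480,:640]
    P=np.stack([(kk-cx)/f*d,(rr-cy)/f*d,d],-1)@Rm.T+p; np.save(f'pics/{n}P.npy',P)
    hsv=cv2.cvtColor(im,cv2.COLOR_BGR2HSV)
    g=cv2.inRange(hsv,(45,120,60),(80,255,255))
    N,l,st,_=cv2.connectedComponentsWithStats(g)
    for i in range(1,N):
        if st[i,4]<200: continue
        q=P[(l==i)&(d>0)]; z=np.percentile(q[:,2],80 if n=='side' else 60)
        t=q[abs(q[:,2]-z)<6]; 
        (ce,r)=cv2.minEnclosingCircle(t[:,:2].astype(np.float32)); print(n,'green',st[i].tolist(),'z',z.round(),'circ',ce,r)
    box=(slice(225,320),slice(200,310)) if n=='top' else (slice(240,370),slice(260,370))
    # white base
    if n=='top':
        for (a,b,e,g2) in [(110,220,130,245),(235,312,215,295),(325,392,232,302)]:
            w=(hsv[a:b,e:g2,1]<40)&(hsv[a:b,e:g2,2]>150)&(abs(P[a:b,e:g2,2]-12)<10)
            q=P[a:b,e:g2][w]; print('base',cv2.minAreaRect(q[:,:2].astype(np.float32)),np.median(q[:,2]))
    cr=im[box]; cv2.imwrite(f'pics/crop_{n}.png',cv2.resize(cr,None,fx=5,fy=4.5,interpolation=cv2.INTER_CUBIC))
# pinpoints
ct,cs=cam('top'),cam('side')
def tri(a,b):
    p1,d1=ray(ct,*a);p2,d2=ray(cs,*b);d1/=np.linalg.norm(d1);d2/=np.linalg.norm(d2)
    s=np.linalg.lstsq(np.stack([d1,-d2],1),p2-p1,rcond=None)[0]; x,y=p1+s[0]*d1,p2+s[1]*d2; return ((x+y)/2).round(1),np.linalg.norm(x-y).round(1)
print('tab',tri((265,246),(283,308))); print('seat',tri((207,464),(131,338))); print('lens',tri((139,384),(194,242)));print('case',tri((256,158),(410,247)));print('drv',tri((321,373),(254,398)))
print('hookorigin',tri((225,439),(194,334)))
print(onz(ct,225,439,0),onz(ct,207,464,184),onz(cs,131,338,184))
# hook base plate
im=cv2.imread('pics/top0.png');P=np.load('pics/topP.npy')
q=P[160:255,410:490];w=(q[...,2]>8)&(q[...,2]<22);print('plate',cv2.minAreaRect(q[w][:,:2].astype(np.float32)),np.median(q[w][:,2]))
w=(q[...,2]>165);t=q[w];o=t[np.argsort(t[:,0])];print(o[::max(1,len(o)//15)].round())
# tab dark & handle
q=P[240:285,220:280];w=q[...,2]>118;print('hi',q[w].mean(0),q[...,2].max(),w.sum())
q=P[245:290,225:275];w=q[...,2]>140;print(q[w].mean(0), w.sum())
E
```

```text
base ((724.7230224609375, 402.9615478515625), (223.1842041015625, 194.5360565185547), 83.06500244140625) 18.867908518530385
base ((481.3800964355469, 244.89292907714844), (135.18267822265625, 133.23062133789062), 3.4398818016052246) 13.288669066649732
base ((308.7158508300781, 202.6429443359375), (108.7183609008789, 128.02267456054688), 15.271353721618652) 10.145848427566762
side green [282, 285, 59, 65, 2939] z 81.0 circ (483.32415771484375, 247.6122283935547) 59.15599822998047
side green [311, 379, 46, 53, 1787] z 48.0 circ (375.56939697265625, 391.5840759277344) 41.39496612548828
tab (array([483.8, 247.3, 151. ]), np.float64(6.5))
seat (array([ 593. , -156.4,  187.7]), np.float64(2.0))
lens (array([781.9, -27.4,  38.8]), np.float64(2.4))
case (array([514.2, 455.4,  14.7]), np.float64(4.9))
drv (array([385.9,  -7.6,  16. ]), np.float64(2.4))
hookorigin (array([ 599.3, -156.1,   -3.9]), np.float64(0.3))
[ 5.98346947e+02 -1.55152569e+02  2.27373675e-13] [ 594.9302073  -157.30531656  184.        ] [ 593.86323902 -161.14585235  184.        ]
plate ((637.4671020507812, -171.0979461669922), (100.40553283691406, 171.2571258544922), 69.48284149169922) 12.8127800412733
[[ 366.  115. 1102.]
 [ 366.  115. 1102.]
 [ 566. -146.  196.]
 [ 577. -145.  187.]
 [ 590. -151.  181.]
 [ 601. -158.  183.]
 [ 610. -163.  184.]
 [ 620. -167.  184.]
 [ 631. -166.  185.]
 [ 641. -173.  185.]
 [ 652. -180.  189.]
 [ 662. -182.  189.]
 [ 673. -187.  192.]
 [ 675. -188.  197.]
 [ 678. -182.  187.]
 [ 682. -180.  175.]]
hi [479.60957218 241.27692633 177.63576613] 1101.8157240726302 283
[476.96041949 238.7765656  210.44725766] 175
```

```bash
python3 -c "
import cv2,numpy as np
a=cv2.imread('pics/crop_top.png');b=cv2.imread('pics/crop_side.png');h=500
r=[cv2.resize(x,(390,500)) for x in (a,b)];cv2.imwrite('pics/crops.png',np.hstack(r))
t=cv2.imread('pics/top0.png')[150:260,400:500];cv2.imwrite('pics/hookcrop.png',cv2.resize(t,None,fx=5,fy=5,interpolation=2))"
```

```text
(no output)
```

View pics/crops.png

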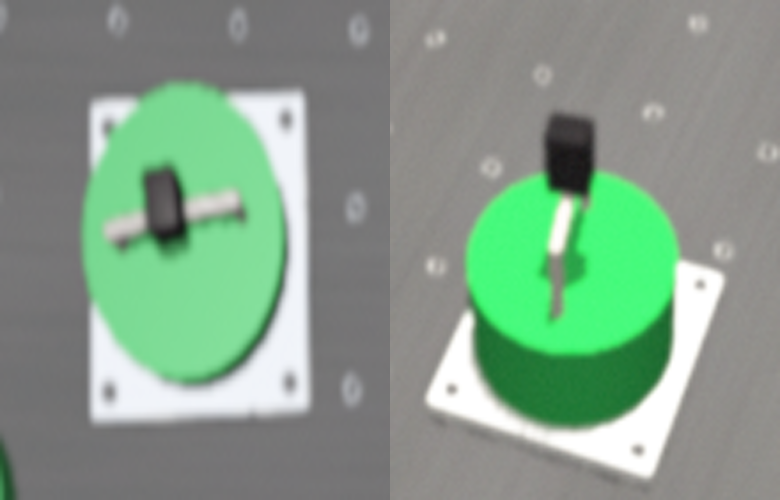

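View pics/hookcrop.png

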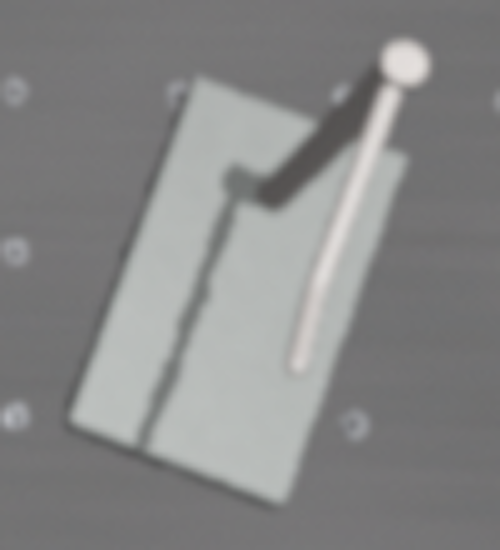

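The crops confirm the choice: it is the larger cover (r≈57 mm) on a base of about 130 mm. Its crossbar runs roughly along world y, with the black tab in the middle. The hook's long arm runs from the post (62,405 in the crop) down to the tip (370,297). Next I need the crossbar angle and the tool axes.

```bash
python3 - <<'E'
from h import *
P=np.load('pics/topP.npy');im=cv2.imread('pics/top0.png');d=np.load('pics/top0.npy')
hsv=cv2.cvtColor(im,cv2.COLOR_BGR2HSV)
q=P[250:285,225:275];h=hsv[250:285,225:275]
w=(d[250:285,225:275]>0)&(q[...,2]>112)&(q[...,2]<145)&(h[...,1]<90)&(h[...,2]>90)
t=q[w];print(len(t));c=t[:,:2].mean(0);u=np.linalg.svd(t[:,:2]-c)[2][0];print('bar',c,np.degrees(np.arctan2(u[1],u[0])),t[:,2].min(),t[:,2].max())
# top by fixed z plane via silver mask pixels
ct=cam('top')
rr,kk=np.where((hsv[250:285,228:273,1]<90)&(hsv[250:285,228:273,2]>120));X=np.array([onz(ct,r+250,k+228,134) for r,k in zip(rr,kk)])[:,:2]
c=X.mean(0);u=np.linalg.svd(X-c)[2][0];print('bar2',c,np.degrees(np.arctan2(u[1],u[0])),np.ptp(X,0))
w=(d[250:285,225:275]>0)&(q[...,2]>150)&(q[...,2]<195);t=q[w];print('tab',len(t),t.mean(0) if len(t) else '', cv2.minAreaRect(t[:,:2].astype(np.float32)))
s=robot.sense();print(R.from_quat(s['eef_rot']).as_matrix().round(3),s['position'])
E
```

```text
109
bar [483.04756495 244.14733948] -79.1385560797872 112.0859708678089 141.71705598036624
bar2 [484.58824644 245.28194136] -84.54375624477962 [67.20755018 84.3530535 ]
tab 157 [481.72635438 244.29861253 175.23936215] ((483.09075927734375, 245.38572692871094), (23.658567428588867, 17.534894943237305), 11.151908874511719)
[[-0.     0.929  0.37 ]
 [-0.     0.37  -0.929]
 [-1.    -0.     0.   ]] [ 231.12942471 -580.69249376  231.31821148]
```

```bash
python3 -m crank '{"delta_pos":[[-0.5,3.7,-4.7],[-0.5,3.7,-4.7],[-0.5,3.7,-4.7],[-0.5,3.7,-4.7],[-0.5,3.7,-4.7],[-0.5,3.7,-4.7],[-0.5,3.7,-4.7],[-0.5,3.7,-4.7]],"turn":[[0,0,0],[0,0,0],[0,0,0],[0,0,0],[0,0,0],[0,0,0],[0,0,0],[0,0,0]]}' 100 40
cat >> h.py <<'E'
def to(x,y,z,ang=None):
    """tool-frame delta (cm) to world target; ang = wanted world angle of tool z (deg); print turn about tool x (rad)"""
    s=robot.sense();M=R.from_quat(s['eef_rot']).as_matrix();dl=M.T@(np.array([x,y,z])-s['position'])/10
    a=np.degrees(np.arctan2(M[1,2],M[0,2]));print('pos',np.round(s['position'],1),'ang',a.round(2),'tilt',M[:,0].round(4),'delta cm',dl.round(2),'t',s['time'],'j',np.round(s['joint_positions'],2),'open',round(s['opening'],1),'F',np.round(s['contact_force'],1))
    if ang is not None: print('turn x',np.radians(-((ang-a+180)%360-180)).round(4))
    print('world axes y',M[:,1].round(3),'z',M[:,2].round(3))
E
python3 -c "
from h import *
to(482,245,275,-79)"
```

```text
time: 1.8
position: [367.4, -120.2, 271.9]
eef_rot: [0.397, 0.584, -0.397, 0.586]
contact_force: [0.9, -0.8, 0.0]
opening: 85.7
pos [ 367.4 -120.2  271.9] ang -68.33 tilt [ 1.6e-03 -7.0e-04 -1.0e+00] delta cm [ -0.32  24.14 -29.7 ] t 1.8 j [-0.52 -0.42  2.04  0.    1.52  0.67] open 85.7 F [ 0.9 -0.8  0. ]
turn x 0.1862
world axes y [0.929 0.369 0.001] z [ 0.369 -0.929  0.001]
```

```bash
python3 -m crank '{"delta_pos":[[0,3.45,-4.24],[0,3.45,-4.24],[0,3.45,-4.24],[0,3.45,-4.24],[0,3.45,-4.24],[0,3.45,-4.24],[0,3.45,-4.24],[0,0,0]],"turn":[[0,0,0],[0,0,0],[0,0,0],[0,0,0],[0,0,0],[0,0,0],[0,0,0],[0.186,0,0]]}'
python3 - <<'E'
from h import *
to(482,245,275,-79)
s=robot.sense();im,d=robot.get_image('wrist');cv2.imwrite('pics/w1.png',im)
c=cam('wrist',s);f,cx,cy,Rm,p=c
for t in ['cover_tab','cover_loop']: print(t,[(x['centre'],round(x['score'],2)) for x in robot.pinpoint(t,'wrist')])
rr,kk=np.mgrid[:480,:640];P=np.stack([(kk-cx)/f*d,(rr-cy)/f*d,d],-1)@Rm.T+p
np.save('pics/w1P.npy',P)
near=(d>0)&(np.hypot(P[...,0]-482,P[...,1]-245)<70)
w=near&(P[...,2]>172)&(P[...,2]<190);t=P[w];print('tabtop',len(t),cv2.minAreaRect(t[:,:2].astype(np.float32)),np.median(t[:,2]))
w=near&(P[...,2]>122)&(P[...,2]<145)&(im.max(-1)>120);t=P[w];cc=t[:,:2].mean(0);u=np.linalg.svd(t[:,:2]-cc,full_matrices=False)[2][0];print('bar',len(t),cc,np.degrees(np.arctan2(u[1],u[0])),cv2.minAreaRect(t[:,:2].astype(np.float32)))
w=near&(P[...,2]>70)&(P[...,2]<88);t=P[w];print('cap',cv2.minEnclosingCircle(t[:,:2].astype(np.float32)),np.median(t[:,2]))
E
```

```text
time: 2.8
position: [481.8, 246.5, 270.6]
eef_rot: [0.449, 0.546, -0.45, 0.545]
contact_force: [-0.7, -0.7, 0.8]
opening: 85.4
pos [481.8 246.5 270.6] ang -78.95 tilt [-9.e-04  5.e-04 -1.e+00] delta cm [-0.44 -0.    0.15] t 2.8 j [ 0.33 -0.    1.7   0.    1.45  1.7 ] open 85.4 F [-0.7 -0.7  0.8]
turn x 0.0009
world axes y [ 0.981  0.192 -0.001] z [ 0.192 -0.981 -0.001]
cover_tab [([229.7, 321.1], 0.86), ([286.1, 156.6], 0.59)]
cover_loop [([278.3, 161.6], 0.96), ([218.6, 317.4], 0.9)]
tabtop 822 ((484.404052734375, 245.4896240234375), (23.86567497253418, 17.831018447875977), 11.372421264648438) 179.610905218734
bar 516 [484.7255795  246.10897825] -79.14668257979314 ((487.4316101074219, 246.3573760986328), (13.436988830566406, 73.82567596435547), 11.04218864440918)
cap ((484.0010986328125, 245.74647521972656), 57.05154037475586) 80.44928269916784
```

View pics/w1.png

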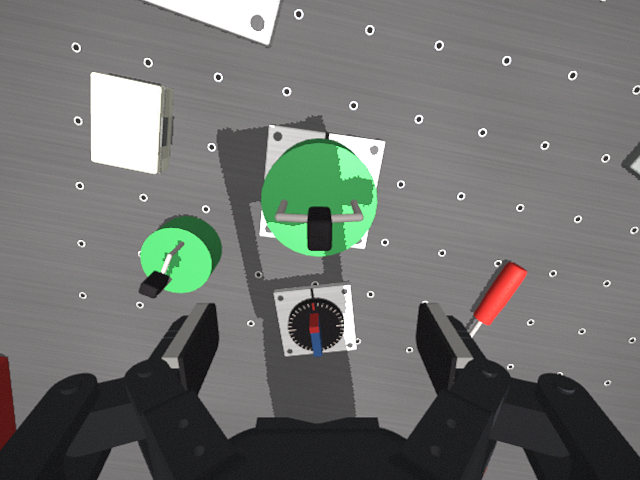

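The wrist view shows the tab at (230,320), between the fingers, with the crossbar horizontal. The measured tab top is z 179.6 and the tab is 24x18 mm, matching the given sizes. Moving down to grip.

```bash
python3 -c "
from h import *
to(484.2,245.6,146.5,-78.8)"
```

```text
pos [481.5 243.4 271.1] ang -78.74 tilt [-5.e-04 -3.e-04 -1.e+00] delta cm [12.46  0.31 -0.16] t 2.95 j [ 0.32 -0.01  1.7  -0.    1.45  1.7 ] open 85.1 F [ 0.4 -0.3  0.4]
turn x 0.0011
world axes y [ 0.981  0.195 -0.001] z [ 0.195 -0.981  0.   ]
```

```bash
python3 -m crank '{"delta_pos":[[1.5,0.3,-0.15],[1.5,0,0],[1.5,0,0],[1.5,0,0],[0,0,0],[0,0,0],[0,0,0],[0,0,0]],"turn":[[0,0,0],[0,0,0],[0,0,0],[0,0,0],[0,0,0],[0,0,0],[0,0,0],[0,0,0]]}'
cat >> h.py <<'E'
def wtab(name,ctr,zr):
    s=robot.sense();im,d=robot.get_image('wrist');cv2.imwrite(f'pics/{name}.png',im)
    f,cx,cy,Rm,p=cam('wrist',s)
    rr,kk=np.mgrid[:480,:640];P=np.stack([(kk-cx)/f*d,(rr-cy)/f*d,d],-1)@Rm.T+p
    np.save(f'pics/{name}P.npy',P)
    near=(d>0)&(np.hypot(P[...,0]-ctr[0],P[...,1]-ctr[1])<30)&(P[...,2]>zr[0])&(P[...,2]<zr[1]);t=P[near]
    if len(t): print(len(t),cv2.minAreaRect(t[:,:2].astype(np.float32)),np.median(t[:,2]))
    return im,d,P
E
python3 - <<'E'
from h import *
wtab('w2',(484,245),(172,190))
to(484.2,245.6,146.5,-78.8)
E
```

```text
time: 3.95
position: [484.7, 245.4, 212.0]
eef_rot: [0.45, 0.546, -0.449, 0.546]
contact_force: [-0.8, -0.4, 0.2]
opening: 85.3
1330 ((484.5873718261719, 245.2654266357422), (24.205575942993164, 17.647872924804688), 10.704241752624512) 179.5978742432244
pos [484.6 245.4 211.8] ang -78.95 tilt [ 9.e-04  3.e-04 -1.e+00] delta cm [ 6.53 -0.04 -0.03] t 4.0 j [ 0.32  0.04  1.76 -0.    1.34  1.7 ] open 85.4 F [ 0.5 -1.2 -0.2]
turn x -0.0026
world axes y [0.981 0.192 0.001] z [ 0.192 -0.981 -0.   ]
```

Centred. Descend, then close.

```bash
python3 -m crank '{"delta_pos":[[1.6,0,0],[1.6,0,0],[1.6,0,0],[1.7,0,0],[0,0,0],[0,0,0],[0,0,0],[0,0,0]],"turn":[[0,0,0],[0,0,0],[0,0,0],[0,0,0],[0,0,0],[0,0,0],[0,0,0],[0,0,0]]}'
python3 -m crank '{"delta_pos":[[0,0,0],[0,0,0],[0,0,0],[0,0,0],[0,0,0],[0,0,0],[0,0,0],[0,0,0]],"turn":[[0,0,0],[0,0,0],[0,0,0],[0,0,0],[0,0,0],[0,0,0],[0,0,0],[0,0,0]]}' 0 60
python3 - <<'E'
from h import *
to(484.2,245.6,225.5,-78.8)
E
```

```text
time: 5.0
position: [484.8, 245.4, 147.0]
eef_rot: [0.45, 0.546, -0.449, 0.546]
contact_force: [-0.1, -1.1, -0.5]
opening: 85.5
time: 6.0
position: [484.4, 245.3, 146.4]
eef_rot: [0.45, 0.546, -0.449, 0.546]
contact_force: [-0.1, 0.8, 0.7]
opening: 17.3
pos [484.4 245.3 146.4] ang -78.95 tilt [ 2.e-04  2.e-04 -1.e+00] delta cm [-7.91 -0.02 -0.03] t 6.0 j [0.32 0.1  1.82 0.   1.21 1.7 ] open 17.3 F [-0.1  0.8  0.7]
turn x -0.0026
world axes y [0.981 0.192 0.   ] z [ 0.192 -0.981 -0.   ]
```

Gripped at 17.3 mm. Lifting straight up by 80 mm, gently at first.

```bash
python3 -m crank '{"delta_pos":[[-0.6,0,0],[-1.1,0,0],[-1.2,0,0],[-1.3,0,0],[-1.3,0,0],[-1.3,0,0],[-1.2,0,0],[0,0,0]],"turn":[[0,0,0],[0,0,0],[0,0,0],[0,0,0],[0,0,0],[0,0,0],[0,0,0],[0,0,0]]}'
python3 - <<'E'
from h import *
for n in ['side']:
    im,d=robot.get_image(n);cv2.imwrite('pics/s2.png',im)
# target: pre-hook point at hook x=-70; TCP so that loop z = 212: TCP z = 146.5-132.5+212
s=np.array([595,-156]);u=np.array([np.cos(np.radians(-20.8)),np.sin(np.radians(-20.8))])
print(s-72*u)
x,y=s-72*u; to(x,y,226,-110.8)
E
```

```text
time: 7.0
position: [485.1, 245.5, 227.8]
eef_rot: [0.45, 0.545, -0.449, 0.546]
contact_force: [0.7, -0.0, -1.0]
opening: 17.1
[ 527.6925513  -130.43229871]
pos [484.6 245.3 226.8] ang -78.95 tilt [ 9.e-04  3.e-04 -1.e+00] delta cm [ 0.07 -2.97 37.7 ] t 7.05 j [0.32 0.03 1.75 0.   1.37 1.7 ] open 17.1 F [ 0.7 -1.4 -1.7]
turn x 0.5558
world axes y [0.981 0.192 0.001] z [ 0.192 -0.981 -0.   ]
```

View pics/s2.png

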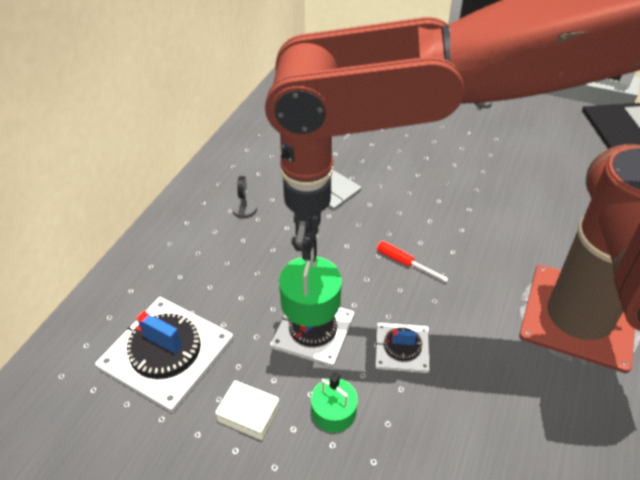

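```bash
python3 -m crank '{"delta_pos":[[0,-0.2,2.0],[0,-0.4,4.0],[0,-0.5,5.0],[0,-0.5,5.0],[0,-0.5,5.0],[0,-0.4,4.5],[0,-0.3,3.5],[0,-0.2,2.0]],"turn":[[0,0,0],[0,0,0],[0,0,0],[0,0,0],[0,0,0],[0,0,0],[0,0,0],[0,0,0]]}'
python3 -m crank '{"delta_pos":[[0,0,0],[0,0,0],[0,0,0],[0,0,0],[0,0,0],[0,0,0],[0,0,0],[0,0,0]],"turn":[[0.1,0,0],[0.12,0,0],[0.12,0,0],[0.12,0,0],[0.096,0,0],[0,0,0],[0,0,0],[0,0,0]]}'
python3 - <<'E'
from h import *
to(527.7,-130.4,226,-110.8)
im,d=robot.get_image('top');cv2.imwrite('pics/t3.png',im)
s=robot.sense();im,d=robot.get_image('wrist');cv2.imwrite('pics/w3.png',im)
f,cx,cy,Rm,p=cam('wrist',s)
rr,kk=np.mgrid[:480,:640];P=np.stack([(kk-cx)/f*d,(rr-cy)/f*d,d],-1)@Rm.T+p
a=np.array([595,-156.]);u=np.array([np.cos(np.radians(-20.8)),np.sin(np.radians(-20.8))]);v=np.array([-u[1],u[0]])
L=(P[...,:2]-a)@np.stack([u,v],1)
w=(d>0)&(P[...,2]>172)&(P[...,2]<205)&(abs(L[...,1])<25)&(L[...,0]>-50)&(L[...,0]<100)
for lo in range(-45,100,10):
    m=w&(L[...,0]>=lo)&(L[...,0]<lo+10)
    if m.sum()>5: print(lo,m.sum(),'v',np.median(L[m][:,1]).round(1),'zmax',np.percentile(P[m][:,2],90).round(1))
print('minx',L[w][:,0].min() if w.any() else None)
print([(x['centre'],round(x['score'],2)) for x in robot.pinpoint('hook_seat','wrist')])
w=(d>0)&(P[...,2]>8)&(P[...,2]<20)&(L[...,0]>-60)&(L[...,0]<150)&(abs(L[...,1])<70);print('plate',cv2.minAreaRect(L[w].astype(np.float32)))
E
```

```text
time: 8.05
position: [513.6, -67.1, 225.6]
eef_rot: [0.45, 0.546, -0.45, 0.545]
contact_force: [0.2, 1.0, -2.8]
opening: 16.8
time: 9.05
position: [514.2, -64.7, 226.2]
eef_rot: [-0.582, -0.402, 0.582, -0.402]
contact_force: [-0.2, 0.4, -1.6]
opening: 17.4
pos [514.2 -64.7 226.2] ang -110.74 tilt [-2.e-04  1.e-04 -1.e+00] delta cm [0.02 3.59 5.66] t 9.05 j [-0.28 -0.03  1.81  0.    1.37  1.66] open 17.4 F [-0.2  0.4 -1.6]
turn x 0.001
world axes y [ 0.935 -0.354 -0.   ] z [-0.354 -0.935 -0.   ]
-45 25 v 0.3 zmax 197.6
-35 376 v 1.2 zmax 198.1
-25 398 v 1.1 zmax 194.7
-15 382 v 1.2 zmax 190.7
-5 383 v 1.3 zmax 186.4
5 432 v 1.2 zmax 185.6
15 455 v 1.2 zmax 186.6
25 12 v 3.7 zmax 185.4
minx -36.499392474848236
[([61.3, 435.2], 0.58)]
plate ((16.234844207763672, 0.8820419311523438), (109.23487091064453, 98.38912200927734), 0.36174485087394714)
```

View pics/w3.png

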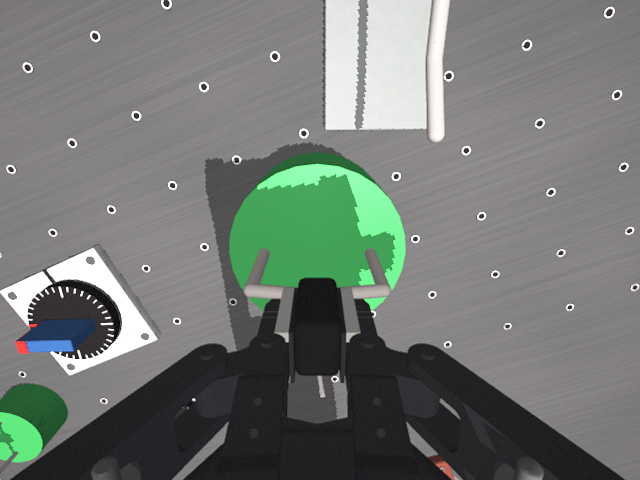

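The wrist view shows the loop facing the hook and the arm's tip at (137,436). The measured arm line agrees with my hook pose, with the seat shifted slightly to (596.8,-155.5). Lining up in front of the tip.

```bash
python3 -m crank '{"delta_pos":[[0,0.7,1.0],[0,1.0,1.5],[0,1.0,1.6],[0,1.0,1.4],[0,0,0],[0,0,0],[0,0,0],[0,0,0]],"turn":[[0,0,0],[0,0,0],[0,0,0],[0,0,0],[0,0,0],[0,0,0],[0,0,0],[0,0,0]]}'
python3 - <<'E'
from h import *
to(596.8,-155.5,226,-110.8)
s=robot.sense();im,d=robot.get_image('wrist');cv2.imwrite('pics/w4.png',im)
f,cx,cy,Rm,p=cam('wrist',s)
rr,kk=np.mgrid[:480,:640];P=np.stack([(kk-cx)/f*d,(rr-cy)/f*d,d],-1)@Rm.T+p
a=np.array([596.8,-155.5]);u=np.array([np.cos(np.radians(-20.8)),np.sin(np.radians(-20.8))]);v=np.array([-u[1],u[0]])
L=(P[...,:2]-a)@np.stack([u,v],1)
w=(d>0)&(P[...,2]>172)&(P[...,2]<205)&(abs(L[...,1])<25)&(L[...,0]>-50)&(L[...,0]<100)
for lo in range(-45,100,10):
    m=w&(L[...,0]>=lo)&(L[...,0]<lo+10)
    if m.sum()>5: print(lo,m.sum(),'v',np.median(L[m][:,1]).round(1),'zmax',np.percentile(P[m][:,2],95).round(1))
E
```

```text
time: 10.2
position: [529.3, -128.8, 226.4]
eef_rot: [0.582, 0.402, -0.582, 0.402]
contact_force: [0.0, 0.3, -0.7]
opening: 16.9
pos [ 529.3 -128.8  226.4] ang -110.77 tilt [ 0.  0. -1.] delta cm [0.04 7.25 0.1 ] t 10.2 j [-0.38  0.03  1.74  0.    1.37  1.55] open 16.9 F [ 0.   0.3 -0.7]
turn x 0.0006
world axes y [ 0.935 -0.355  0.   ] z [-0.355 -0.935 -0.   ]
-45 43 v -1.1 zmax 198.7
-35 309 v -1.1 zmax 198.5
-25 315 v -1.1 zmax 194.9
-15 310 v -1.1 zmax 190.7
-5 309 v -1.1 zmax 186.5
5 332 v -1.1 zmax 186.2
15 351 v -1.0 zmax 187.0
25 369 v -0.5 zmax 188.1
35 407 v -0.9 zmax 188.9
45 446 v -0.9 zmax 189.7
55 227 v -0.4 zmax 190.3
```

View pics/w4.png

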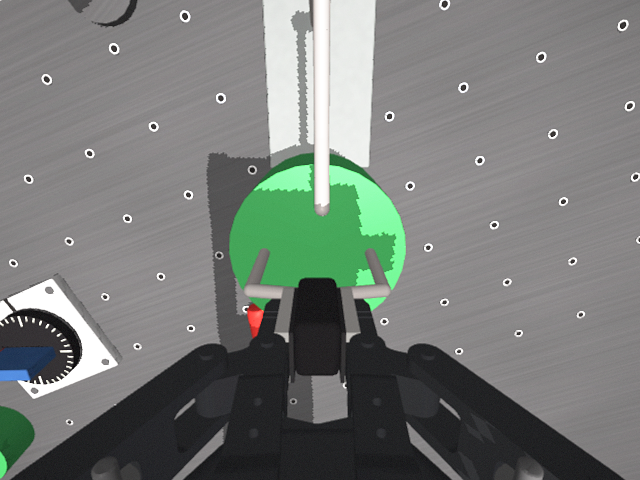

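The hook arm (210,320) is in line with the loop's middle. Sliding the loop over the tip.

```bash
python3 -m crank '{"delta_pos":[[0,0.9,0.2],[0,1.1,0],[0,1.1,0],[0,1.1,0],[0,1.1,0],[0,1.1,0],[0,0.85,0],[0,0,0]],"turn":[[0,0,0],[0,0,0],[0,0,0],[0,0,0],[0,0,0],[0,0,0],[0,0,0],[0,0,0]]}'
python3 - <<'E'
from h import *
to(596.6,-156.5,198,-110.8)
im,d=robot.get_image('wrist');cv2.imwrite('pics/w5.png',im)
im,d=robot.get_image('side');cv2.imwrite('pics/s5.png',cv2.resize(im[60:300,220:540],None,fx=2.4,fy=2.4))
E
```

```text
time: 11.25
position: [596.8, -157.2, 226.1]
eef_rot: [-0.582, -0.402, 0.582, -0.401]
contact_force: [-0.1, -0.4, -1.4]
opening: 17.1
pos [ 596.8 -157.2  226.1] ang -110.81 tilt [-2.e-04  1.e-04 -1.e+00] delta cm [ 2.81 -0.05 -0.05] t 11.25 j [-0.39  0.21  1.55  0.    1.38  1.55] open 17.1 F [-0.1 -0.4 -1.4]
turn x -0.0003
world axes y [ 0.935 -0.355 -0.   ] z [-0.355 -0.935 -0.   ]
```

View pics/w5.png

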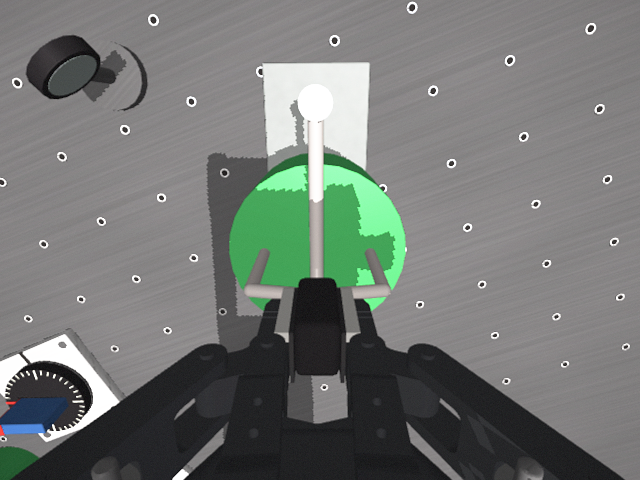

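View pics/s5.png

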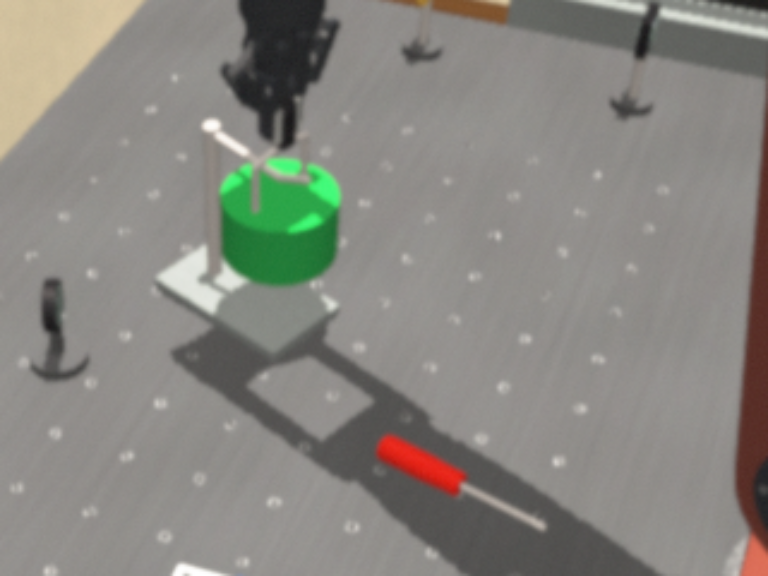

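The arm runs through the loop, and its tip comes out at the side in the side crop at (170,305). Lowering 27 mm slowly.

```bash
python3 -m crank '{"delta_pos":[[0.5,0,0],[0.6,0,0],[0.6,0,0],[0.4,0,0],[0.3,0,0],[0.2,0,0],[0,0,0],[0,0,0]],"turn":[[0,0,0],[0,0,0],[0,0,0],[0,0,0],[0,0,0],[0,0,0],[0,0,0],[0,0,0]]}'
python3 -c "
from h import *
to(596.6,-156.5,198,-110.8)"
```

```text
time: 12.35
position: [596.6, -157.0, 200.5]
eef_rot: [0.582, 0.401, -0.582, 0.402]
contact_force: [-0.2, 0.6, -1.1]
opening: 16.8
pos [ 596.6 -157.   200.5] ang -110.81 tilt [ 3.e-04 -2.e-04 -1.e+00] delta cm [ 0.25 -0.01 -0.05] t 12.35 j [-0.39  0.22  1.58 -0.    1.34  1.55] open 16.8 F [-0.2  0.6 -1.1]
turn x -0.0001
world axes y [ 0.935 -0.355  0.   ] z [-0.355 -0.935  0.   ]
```

```bash
python3 -m crank '{"delta_pos":[[0.1,0,0],[0.1,0,0],[0.1,0,0],[0,0,0],[0,0,0],[0,0,0],[0,0,0],[0,0,0]],"turn":[[0,0,0],[0,0,0],[0,0,0],[0,0,0],[0,0,0],[0,0,0],[0,0,0],[0,0,0]]}'
python3 -c "
from h import *
to(596.6,-156.5,198,-110.8)"
```

```text
time: 13.35
position: [596.8, -157.1, 198.0]
eef_rot: [0.582, 0.401, -0.582, 0.402]
contact_force: [-0.9, -0.2, 4.9]
opening: 17.2
pos [ 596.8 -157.1  198. ] ang -110.81 tilt [ 1.1e-03 -4.0e-04 -1.0e+00] delta cm [-0.   -0.04 -0.05] t 13.35 j [-0.39  0.23  1.58  0.    1.33  1.55] open 17.2 F [-0.9 -0.2  4.9]
turn x -0.0002
world axes y [ 0.935 -0.355  0.001] z [-0.355 -0.935 -0.   ]
```

Contact force is +4.9 N, so it is seated. Release.

```bash
python3 -m crank '{"delta_pos":[[0,0,0],[0,0,0],[0,0,0],[0,0,0],[0,0,0],[0,0,0],[0,0,0],[0,0,0]],"turn":[[0,0,0],[0,0,0],[0,0,0],[0,0,0],[0,0,0],[0,0,0],[0,0,0],[0,0,0]]}' 55
python3 - <<'E'
from h import *
to(596.6,-156.5,270)
s=robot.sense();im,d=robot.get_image('wrist');cv2.imwrite('pics/w6.png',im)
im,d=robot.get_image('side');cv2.imwrite('pics/s6.png',cv2.resize(im[60:300,220:540],None,fx=2.4,fy=2.4))
E
```

```text
time: 14.35
position: [596.4, -157.0, 197.3]
eef_rot: [0.582, 0.401, -0.582, 0.401]
contact_force: [-0.9, 0.8, -0.3]
opening: 46.9
pos [ 596.4 -157.   197.3] ang -110.81 tilt [ 1.e-04 -0.e+00 -1.e+00] delta cm [-7.27 -0.   -0.05] t 14.35 j [-0.39  0.23  1.58  0.    1.33  1.55] open 46.9 F [-0.9  0.8 -0.3]
world axes y [ 0.935 -0.355  0.   ] z [-0.355 -0.935 -0.   ]
```

View pics/w6.png

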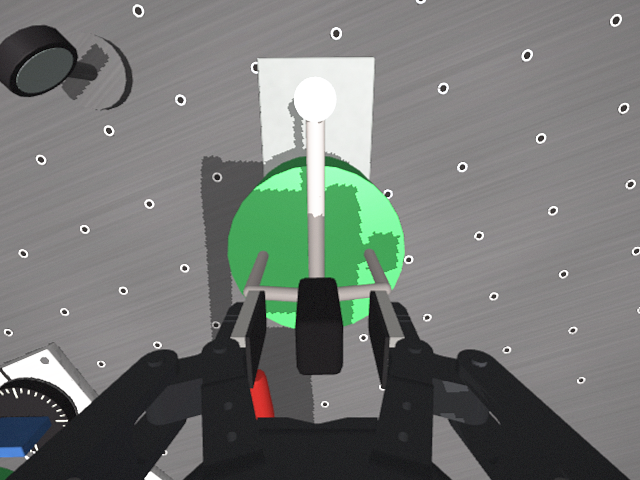

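The cover hangs free with the tab (325,320) midway between the open fingers. Withdrawing upward.

```bash
python3 -m crank '{"delta_pos":[[-0.8,0,0],[-1.2,0,0],[-1.6,0,0],[-1.8,0,0],[-2.0,0,0],[-2.0,0,0],[-1.6,0,0],[0,0,0]],"turn":[[0,0,0],[0,0,0],[0,0,0],[0,0,0],[0,0,0],[0,0,0],[0,0,0],[0,0,0]]}'
python3 - <<'E'
from h import *
to(484.4,245.4,280)
im,d=robot.get_image('top');cv2.imwrite('pics/t7.png',im);np.save('pics/t7.npy',d)
c=cam('top')
s=robot.sense();im,d=robot.get_image('wrist');cv2.imwrite('pics/w7.png',im);f,cx,cy,Rm,p=cam('wrist',s)
rr,kk=np.mgrid[:480,:640];P=np.stack([(kk-cx)/f*d,(rr-cy)/f*d,d],-1)@Rm.T+p
w=(d>0)&(P[...,2]>222)&(P[...,2]<240)&(np.hypot(P[...,0]-597,P[...,1]+157)<30);t=P[w]
print('tab',len(t),cv2.minAreaRect(t[:,:2].astype(np.float32)),t[:,2].mean())
E
cat > crop.py <<'E'
import cv2,sys
n,a,b,c,d,o=sys.argv[1:];a,b,c,d=map(int,(a,b,c,d));i=cv2.imread(n)[a:b,c:d];k=min(800/i.shape[1],600/i.shape[0]);cv2.imwrite(o,cv2.resize(i,None,fx=k,fy=k,interpolation=2))
E
python3 crop.py pics/t7.png 225 320 200 320 pics/t7c.png
```

```text
time: 15.45
position: [597.2, -157.2, 309.5]
eef_rot: [0.583, 0.4, -0.581, 0.402]
contact_force: [-0.7, -0.2, 0.4]
opening: 46.4
pos [ 597.2 -157.2  309.5] ang -110.81 tilt [ 0.0031 -0.0012 -1.    ] delta cm [  2.86 -24.86 -33.63] t 15.45 j [-0.39  0.16  1.45  0.    1.53  1.55] open 46.4 F [-0.7 -0.2  0.4]
world axes y [ 0.935 -0.355  0.003] z [-0.355 -0.935  0.   ]
tab 922 ((597.7813110351562, -157.61444091796875), (17.68355369567871, 23.789785385131836), 69.07860565185547) 230.95756811072735
```

View pics/t7c.png

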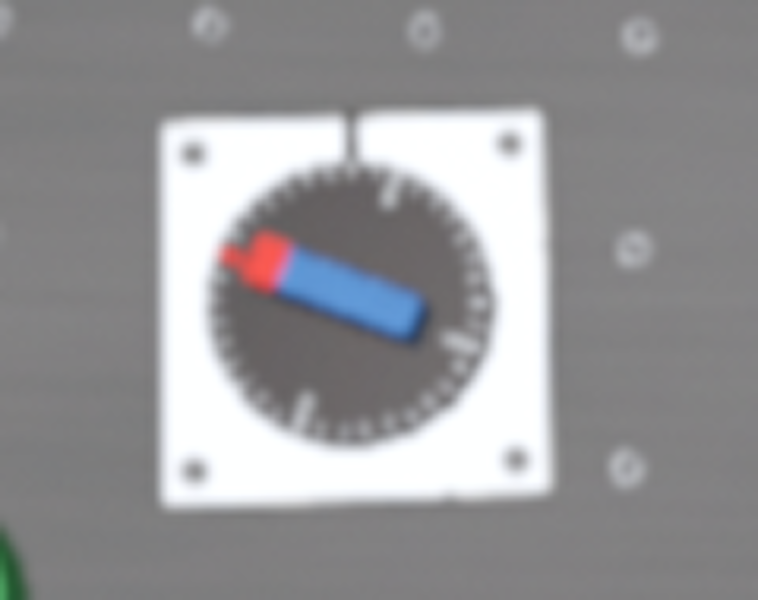

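View pics/w7.png

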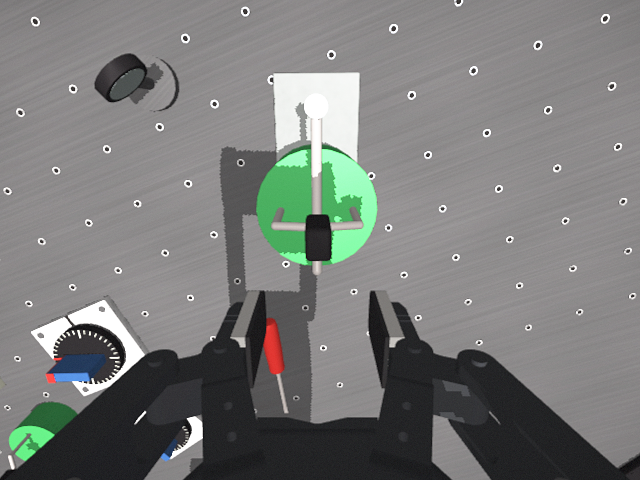

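The cover hangs on the hook: the tab top measures z 231, so the loop sits at 184. The dial's red mark stands about 70° counter-clockwise of the index. Going above the dial.

```bash
python3 -m crank '{"delta_pos":[[0,-3.1,-4.2],[0,-3.1,-4.2],[0,-3.1,-4.2],[0,-3.1,-4.2],[0,-3.1,-4.2],[0,-3.1,-4.2],[0.7,-3.1,-4.2],[0.7,-3.1,-4.2]],"turn":[[0,0,0],[0,0,0],[0,0,0],[0,0,0],[0,0,0],[0,0,0],[0,0,0],[0,0,0]]}' 100
python3 -m crank '{"delta_pos":[[0,0,0],[0,0,0],[0,0,0],[0,0,0],[0,0,0],[0,0,0],[0,0,0],[0,0,0]],"turn":[[-0.17,0,0],[-0.17,0,0],[-0.17,0,0],[-0.17,0,0],[-0.17,0,0],[-0.17,0,0],[-0.17,0,0],[-0.17,0,0]]}'
cat > dial.py <<'E'
from h import *
import sys
def dial(name,c0=(482,245)):
    s=robot.sense();im,d=robot.get_image('wrist');cv2.imwrite(f'pics/{name}.png',im);c=cam('wrist',s);f,cx,cy,Rm,p=c
    # rectify dial plane z=30 and base plane z=14 (4 px/mm, +-75mm)
    def rect(z):
        r=np.arange(-75,75,.25);X=np.stack(np.meshgrid(c0[0]+r[::-1],c0[1]+r[::-1],indexing='ij'),-1)
        Q=(np.concatenate([X,np.full(X.shape[:2]+(1,),z)],-1)-p)@Rm
        return cv2.remap(im,(cx+f*Q[...,0]/Q[...,2]).astype(np.float32),(cy+f*Q[...,1]/Q[...,2]).astype(np.float32),1)
    A,B=rect(30),rect(14)
    cv2.imwrite(f'pics/{name}d.png',A);cv2.imwrite(f'pics/{name}b.png',B)
    rr,kk=np.mgrid[:480,:640];P=np.stack([(kk-cx)/f*d,(rr-cy)/f*d,d],-1)@Rm.T+p
    w=(d>0)&(P[...,2]>62)&(P[...,2]<78)&(np.hypot(P[...,0]-c0[0],P[...,1]-c0[1])<45);t=P[w]
    if len(t)>20: print('bar',len(t),cv2.minAreaRect(t[:,:2].astype(np.float32)),np.median(t[:,2]))
    g=(d>0)&(abs(P[...,2]-14)<5)&(im.min(-1)>150)&(np.hypot(P[...,0]-c0[0],P[...,1]-c0[1])<100);t=P[g]
    if len(t)>20: print('base',cv2.minAreaRect(t[:,:2].astype(np.float32)))
    return A,B
if __name__=='__main__':
    to(483,245.5,280)
    dial(sys.argv[1])
E
python3 dial.py d1
```

```text
time: 16.55
position: [482.8, 246.6, 292.0]
eef_rot: [-0.582, -0.402, 0.583, -0.401]
contact_force: [0.3, -0.8, -0.6]
opening: 85.7
time: 17.55
position: [483.3, 245.0, 291.8]
eef_rot: [0.198, 0.679, -0.199, 0.678]
contact_force: [-0.5, 0.1, -0.2]
opening: 85.5
pos [483.3 245.  291.8] ang -32.57 tilt [-2.4e-03 -8.0e-04 -1.0e+00] delta cm [ 1.18  0.03 -0.05] t 17.55 j [ 0.32 -0.01  1.66  0.    1.49  0.89] open 85.5 F [-0.5  0.1 -0.2]
world axes y [ 0.538  0.843 -0.002] z [ 0.843 -0.538 -0.002]
bar 700 ((481.85955810546875, 244.81175231933594), (56.34355926513672, 14.479409217834473), 70.8155746459961) 70.44125364505481
base ((481.48541259765625, 243.8769073486328), (130.32089233398438, 130.04678344726562), 3.2727739810943604)
```

View pics/d1.png

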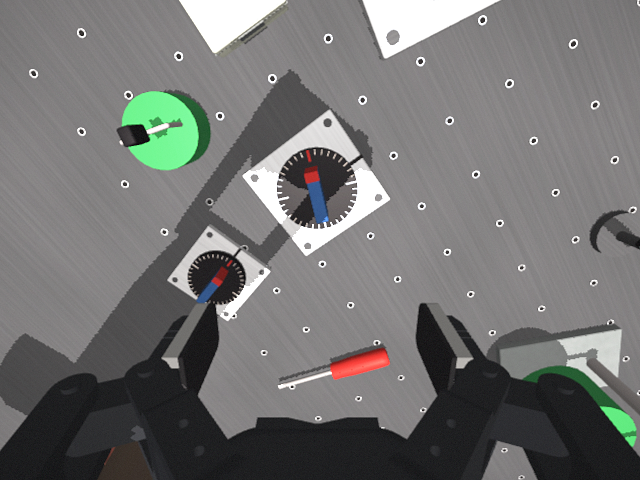

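View pics/d1d.png

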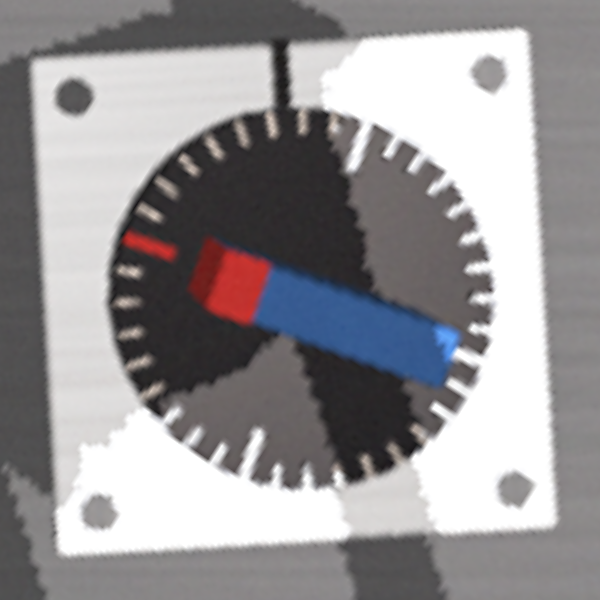

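View pics/d1b.png

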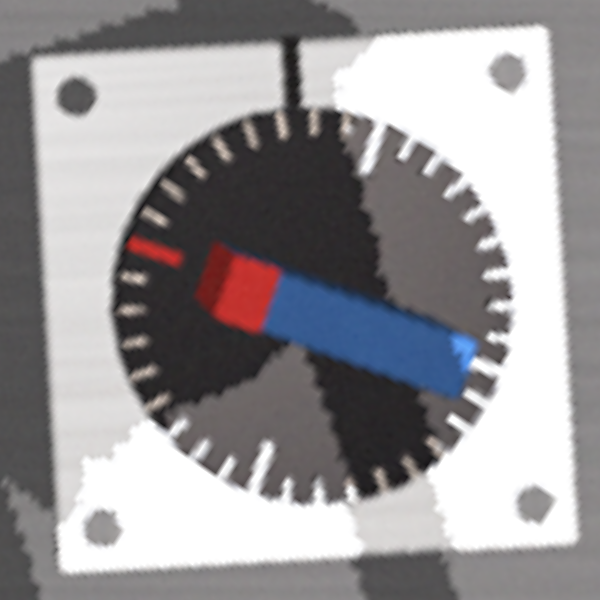

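The wrist view shows the dial at (187,317), uncovered. The bar lies at 70.8° in the world and the base, hence the index, at 3.3°. That gives a reading of about 67.5°, and counting marks (6 to 7 between red and index) agrees. It needs −27.5°. Aligning the jaws across the bar.

```bash
python3 -m crank '{"delta_pos":[[1,0,0],[2.5,0,0],[3,0,0],[3,0,0],[2.5,0,0],[0,0,0],[0,0,0],[0,0,0]],"turn":[[-0.117,0,0],[-0.117,0,0],[0,0,0],[0,0,0],[0,0,0],[0,0,0],[0,0,0],[0,0,0]]}'
python3 -c "
from h import *
import dial
to(481.8,244.6,40,-19.2)
dial.dial('d2')"
```

```text
time: 18.6
position: [484.9, 245.5, 174.8]
eef_rot: [0.12, 0.696, -0.119, 0.698]
contact_force: [-0.1, -0.2, -0.1]
opening: 85.4
pos [484.9 245.5 174.8] ang -19.51 tilt [ 2.3e-03  8.0e-04 -1.0e+00] delta cm [13.48 -0.21 -0.28] t 18.6 j [0.32 0.07 1.8  0.   1.27 0.66] open 85.4 F [-0.1 -0.2 -0.1]
turn x -0.0054
world axes y [0.334 0.943 0.001] z [ 0.943 -0.334  0.002]
bar 1381 ((481.9425964355469, 244.76528930664062), (55.886688232421875, 13.977147102355957), 70.6475830078125) 70.46635059485692
base ((481.7586364746094, 243.91928100585938), (130.0443572998047, 129.42251586914062), 3.3126981258392334)
```

View pics/d2.png

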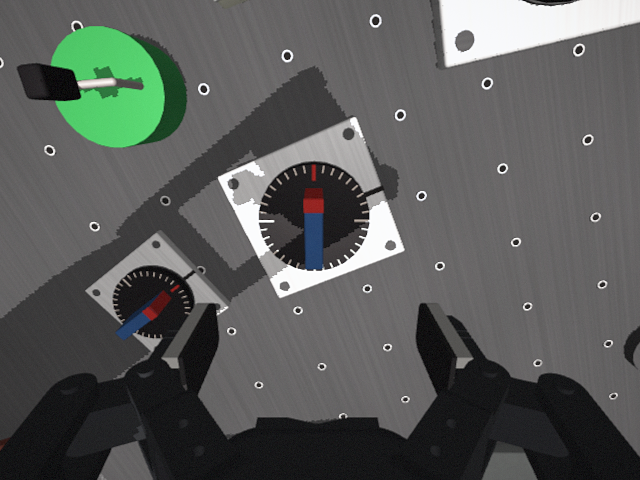

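Bar vertical in the picture (230,315), square to the jaws. Descending and closing with a light grip.

```bash
python3 -m crank '{"delta_pos":[[1.5,-0.2,-0.3],[2.0,0,0],[2.5,0,0],[2.5,0,0],[2.5,0,0],[1.5,0,0],[1.0,0,0],[0,0,0]],"turn":[[0,0,0],[0,0,0],[0,0,0],[0,0,0],[0,0,0],[0,0,0],[0,0,0],[0,0,0]]}'
python3 -c "
from h import *
to(481.8,244.6,40,-19.3)"
```

```text
time: 19.65
position: [480.1, 244.2, 37.8]
eef_rot: [0.12, 0.697, -0.12, 0.697]
contact_force: [0.2, 0.1, 0.1]
opening: 85.1
pos [480.1 244.2  37.8] ang -19.49 tilt [-9.e-04 -3.e-04 -1.e+00] delta cm [-0.22  0.09  0.15] t 19.65 j [0.32 0.24 1.89 0.   1.   0.66] open 85.1 F [0.2 0.1 0.1]
turn x -0.0032
world axes y [ 0.334  0.943 -0.001] z [ 0.943 -0.334 -0.001]
```

```bash
python3 -m crank '{"delta_pos":[[-0.1,0.08,0.15],[0,0,0],[0,0,0],[0,0,0],[0,0,0],[0,0,0],[0,0,0],[0,0,0]],"turn":[[0,0,0],[0,0,0],[0,0,0],[0,0,0],[0,0,0],[0,0,0],[0,0,0],[0,0,0]]}' 0 40
python3 -c "
from h import *
to(481.8,244.6,40,-19.3)"
```

```text
time: 20.65
position: [482.0, 244.8, 39.7]
eef_rot: [0.12, 0.697, -0.12, 0.697]
contact_force: [-3.6, 0.6, 5.9]
opening: 13.4
pos [482.  244.8  39.7] ang -19.48 tilt [-4.e-04  2.e-04 -1.e+00] delta cm [-0.03 -0.02 -0.01] t 20.65 j [0.32 0.25 1.89 0.   1.01 0.66] open 13.4 F [-3.6  0.6  5.9]
turn x -0.0031
world axes y [0.333 0.943 0.   ] z [ 0.943 -0.333 -0.   ]
```

```bash
python3 -m crank '{"delta_pos":[[0,0,0],[0,0,0],[0,0,0],[0,0,0],[0,0,0],[0,0,0],[0,0,0],[0,0,0]],"turn":[[0.07,0,0],[0.08,0,0],[0.09,0,0],[0.09,0,0],[0.08,0,0],[0.067,0,0],[0,0,0],[0,0,0]]}'
python3 -c "
from h import *
to(481.8,244.6,40,-46.7)
print(robot.sense()['wrist_torque'])
im,d=robot.get_image('wrist');cv2.imwrite('pics/w9.png',im)"
```

```text
time: 21.65
position: [482.3, 244.6, 39.7]
eef_rot: [0.28, 0.649, -0.28, 0.649]
contact_force: [-2.8, -1.1, 6.0]
opening: 13.5
pos [482.3 244.6  39.7] ang -46.74 tilt [ 2.e-04 -1.e-04 -1.e+00] delta cm [-0.03 -0.03 -0.04] t 21.65 j [ 0.32  0.25  1.89 -0.    1.01  1.14] open 13.5 F [-2.8 -1.1  6. ]
turn x -0.0007
world axes y [0.728 0.685 0.   ] z [ 0.685 -0.728  0.   ]
[-0.16143047  0.3239704  -0.03354487]
```

View pics/w9.png

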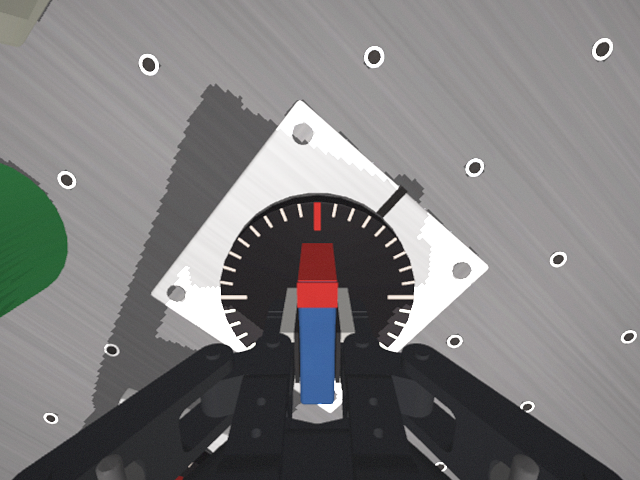

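The index line (202,393) points at about the fourth mark clockwise from red. Releasing, rising and measuring.

```bash
python3 -m crank '{"delta_pos":[[0,0,0],[0,0,0],[0,0,0],[0,0,0],[0,0,0],[0,0,0],[0,0,0],[0,0,0]],"turn":[[0,0,0],[0,0,0],[0,0,0],[0,0,0],[0,0,0],[0,0,0],[0,0,0],[0,0,0]]}' 100
python3 -m crank '{"delta_pos":[[-1,0,0],[-2,0,0],[-2.5,0,0],[-3,0,0],[-3,0,0],[-2.5,0,0],[-1.5,0,0],[0,0,0]],"turn":[[0,0,0],[0,0,0],[0,0,0],[0,0,0],[0,0,0],[0,0,0],[0,0,0],[0,0,0]]}'
python3 dial.py d3
python3 - <<'E'
from h import *
im,d=robot.get_image('top');cv2.imwrite('pics/t9.png',im)
im,d=robot.get_image('side');cv2.imwrite('pics/s9.png',im)
ct,cs=cam('top'),cam('side')
for t in ['cover_loop','hook_seat','lens_center','driver_grip','case_center']:
    for n in ['top','side']: print(t,n,[(np.round(x['centre']).tolist(),round(x['score'],2)) for x in robot.pinpoint(t,n)])
E
```

```text
time: 22.7
position: [482.2, 244.6, 39.3]
eef_rot: [0.281, 0.649, -0.281, 0.649]
contact_force: [0.8, -0.1, 0.3]
opening: 85.5
time: 23.7
position: [482.9, 244.9, 195.7]
eef_rot: [0.282, 0.648, -0.28, 0.65]
contact_force: [0.2, -0.5, -0.2]
opening: 85.6
pos [482.9 244.9 195.7] ang -46.81 tilt [ 2.6e-03  8.0e-04 -1.0e+00] delta cm [-8.43  0.07 -0.03] t 23.7 j [ 0.32  0.05  1.79 -0.    1.31  1.14] open 85.6 F [ 0.2 -0.5 -0.2]
world axes y [0.729 0.684 0.002] z [ 0.684 -0.729  0.001]
bar 1190 ((482.1224365234375, 244.59022521972656), (56.75783920288086, 14.21638298034668), 42.61279296875) 70.45791152526277
base ((482.041259765625, 243.8892059326172), (129.71417236328125, 129.92332458496094), 3.33408522605896)
cover_loop top [([206.0, 463.0], 0.72)]
cover_loop side [([391.0, 335.0], 0.65)]
hook_seat top [([207.0, 462.0], 0.59)]
hook_seat side [([174.0, 339.0], 0.48)]
lens_center top [([140.0, 379.0], 0.81)]
lens_center side [([193.0, 244.0], 0.66)]
driver_grip top [([322.0, 373.0], 0.77)]
driver_grip side [([253.0, 397.0], 0.77)]
case_center top [([255.0, 159.0], 0.69)]
case_center side [([410.0, 247.0], 0.61)]
```

View pics/d3d.png

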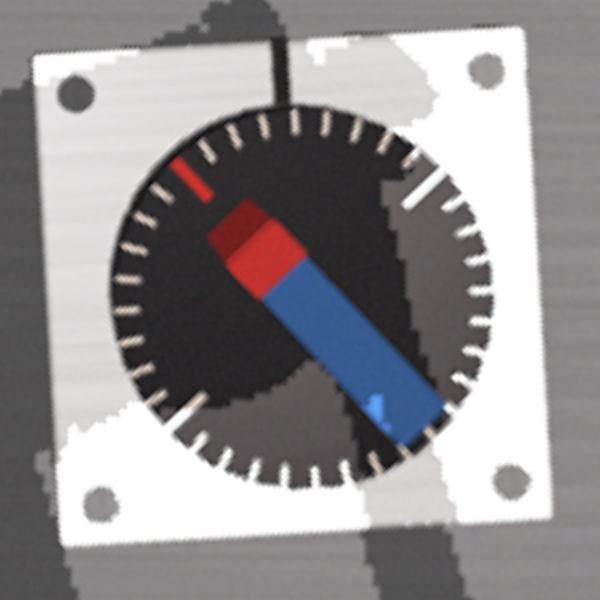

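View pics/s9.png

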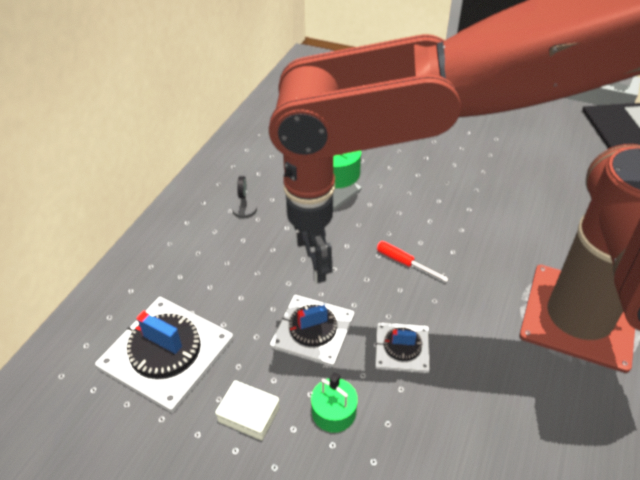

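```bash
python3 - <<'E'
from h import *
def mean(img,mask,c0=(482,245)):
    r,k=np.where(mask); X=np.stack([c0[0]+75-r*.25,c0[1]+75-k*.25],1);return X
for n in ['d1','d3']:
    A=cv2.imread(f'pics/{n}d.png').astype(int);B=cv2.imread(f'pics/{n}b.png').astype(int)
    for ctr in [(482,244.6),(482,243.9)]:
        X=mean(A,(A[...,2]>90)&(A[...,1]<70)&(A[...,0]<70));q=X-ctr;q=q[(np.hypot(*q.T)>38)&(np.hypot(*q.T)<49)];ra=np.degrees(np.arctan2(*q.mean(0)[::-1]))
        X=mean(B,B.max(-1)<70);q=X-ctr;rr=np.hypot(*q.T);a=np.degrees(np.arctan2(q[:,1],q[:,0]));q=q[(rr>52)&(rr<62)&(abs(a)<9)];ia=np.degrees(np.arctan2(*q.mean(0)[::-1]))
        print(n,ctr,ra.round(2),ia.round(2),'reading',(ra-ia).round(2),len(q))
E
python3 crop.py pics/t9.png 140 260 400 520 pics/t9c.png
```

```text
d1 (482, 244.6) 70.34 2.53 reading 67.82 450
d1 (482, 243.9) 70.65 3.23 reading 67.42 450
d3 (482, 244.6) 42.33 2.56 reading 39.77 513
d3 (482, 243.9) 43.03 3.27 reading 39.76 513
```

View pics/t9c.png

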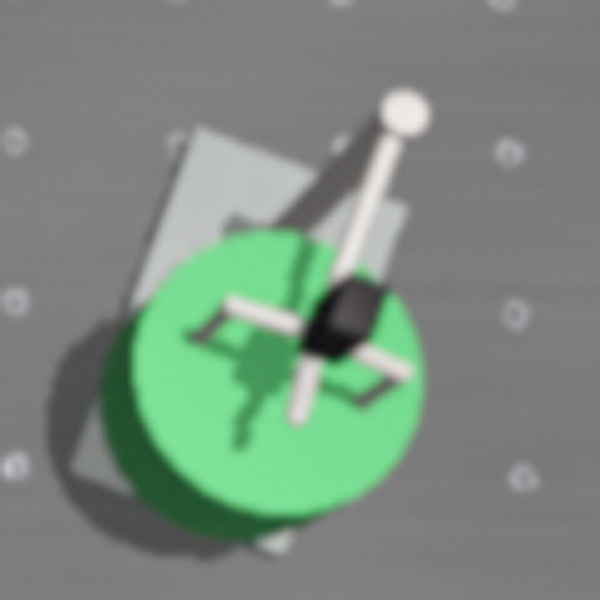

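The dial reads 39.8°. The top crop shows the cover hanging on the hook, with the arm through the loop. The robot is clear of everything, so I hand in.

```bash
python3 -c "
from rig import robot
print(robot.hand_in())"
```

```text
the job is handed in; nothing more can be done
None
```

I hung the larger green cover by its loop on the hook, then turned the dial of the 130 mm stage and let go. The job was handed in at about 24 s, and hand-in reported no verdict.

- **Cover:** after release its tab top measured z 231 mm, so the loop sits at 184 mm on the seat, within about 2 mm sideways. The last top picture shows it still hanging with the hook's arm through the loop.
- **Dial:** the reading came out at 39.8° from the red mark against the index line, and 39.3° from the grip bar's outline. Counting marks also gave about 40°.
- **Bystanders:** the lens, screwdriver and case were found in both fixed cameras within about 5 pixels of where they started.
- **Robot:** at hand-in it stood clear, about 195 mm above the bench with the fingers open and no contact force.
- **Disagreement:** in the last side picture the networks placed `cover_loop` on the small look-alike cover and `hook_seat` about 40 pixels too low. The robot arm partly hid the hook there, so I went by the top and wrist measurements instead.

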